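Heft the tins and put the full one away

TASK

The three steel tins look alike, but one is full, one is half full and one is nearly empty: feel by lifting which is which. Stand the full one down inside the free bay of the wooden crate so that nothing sticks up above the rim, and stand the nearly empty one on the chopping board for refilling; the half-full one stays standing on the worktop. Set the tins down upright rather than dropping them, and leave the other things where they are.

Things in the scene. Friction and masses are not known exactly. Their poses are not given: they have to be found in the camera images.
- tin_1: one of three identical closed square steel tins, 58 x 58 mm, lid 60 x 60 mm (top 18 mm, fixed on), 80 mm tall, upright at the start; origin: centre of the underside, x, y square to the sides. Numbers mean nothing: one is full (about 0.7 kg in all), one half full (0.4 kg), one nearly empty (0.17 kg), a few per cent either way; which one differs from run to run, cannot be seen, only felt.
- tin_2: another of the three identical tins; see tin_1
- tin_3: another of the three identical tins; see tin_1
- crate: open wooden crate, fixed, 160 mm (its x) by 146 mm (y), rim 98 mm high, walls, divider, floor 8 mm thick; origin: centre of the underside. Two bays, each 68 mm (x) by 130 mm (y): the far one (+x) is packed with two round food tins that stay, the near one (-x) is free. A tin in it stands 10 mm below the rim; fingers have room beside it only along y.
- crate_bay (a point): centre of the free bay's floor, 8 mm above the worktop, axes as the crate's
- chopping_board: wooden chopping board fixed to the worktop, 210 mm (its x) by 300 mm (its y), 22 mm thick. Origin: centre of its underside. A garlic bulb (50 mm) is fixed on it at x = +65, y = +105 mm; the rest is free.
- peeler: white-handled vegetable peeler lying flat between the two right-hand tins, 170 x 25 x 18 mm, x along its length; bystander; origin under its middle
- teaspoon: steel teaspoon lying flat between the two left-hand tins, 130 x 26 x 11 mm, x along its length; bystander; origin under its middle

How it is judged (in metres and radians):
At the end, for the whole second after the job is handed in: Full tin (over 5.2 N on the crate) on the floor of the crate's free bay (within 8 mm), below the rim; nearly empty tin (0.8 to 2.8 N) on the board; half-full tin on the worktop (within 5 mm). All upright within 0.1 rad, released, at rest (((contact force between tin_1 and crate above 5.2 N and horizontal distance between tin_1 and crate_bay below 0.04 m and z of tin_1 in the frame of crate_bay below 0.008 m and x of tin_1 in the frame of crate_bay between -0.012 and 0.012 m) or (contact force between tin_2 and crate above 5.2 N and horizontal distance between tin_2 and crate_bay below 0.04 m and z of tin_2 in the frame of crate_bay below 0.008 m and x of tin_2 in the frame of crate_bay between -0.012 and 0.012 m) or (contact force between tin_3 and crate above 5.2 N and horizontal distance between tin_3 and crate_bay below 0.04 m and z of tin_3 in the frame of crate_bay below 0.008 m and x of tin_3 in the frame of crate_bay between -0.012 and 0.012 m)) and ((contact force between tin_1 and chopping_board between 0.8 and 2.8 N and height (world z) of tin_1 between 0.016 and 0.03 m) or (contact force between tin_2 and chopping_board between 0.8 and 2.8 N and height (world z) of tin_2 between 0.016 and 0.03 m) or (contact force between tin_3 and chopping_board between 0.8 and 2.8 N and height (world z) of tin_3 between 0.016 and 0.03 m)) and (height (world z) of tin_1 between -0.005 and 0.005 m or height (world z) of tin_2 between -0.005 and 0.005 m or height (world z) of tin_3 between -0.005 and 0.005 m) and angle between each of tin_1, tin_2, tin_3's own z axis and vertical below 0.1 rad and linear speed of each of tin_1, tin_2, tin_3 below 0.03 m/s and contact force between each of tin_1, tin_2, tin_3 and the fingers below 0.1 N); the robot touches nothing.
It fails at once if a tin is dropped: it moves faster than 0.6 m/s with no finger on it ((linear speed of tin_1 above 0.6 m/s and contact force between tin_1 and the fingers below 0.05 N) or (linear speed of tin_2 above 0.6 m/s and contact force between tin_2 and the fingers below 0.05 N) or (linear speed of tin_3 above 0.6 m/s and contact force between tin_3 and the fingers below 0.05 N)).
It fails at once if a tin is tipped by more than 0.8 rad (angle between any of tin_1, tin_2, tin_3's own z axis and vertical above 0.8 rad).
It fails at once if the teaspoon or the peeler is moved by more than 30 mm (distance of any of teaspoon, peeler from where it was at the start of the episode above 0.03 m).
It also fails if it takes over 58 s, if anything falls off the work surface, if the arm or the gripper's body presses on something with over 40 N, if the wrist force passes 120 N, or if a joint passes its speed limit or range.

ROBOT

A 6-joint arm with a two-finger parallel gripper is mounted at the origin on a cart in front of the work surface, level with it; the furniture and walls round the work are solid. World frame = base frame: x ahead of the robot, y to its left, z up, the work surface at z = 0. Lengths are in m, angles in degrees, forces in N, time in s.
With the tool pointing down it reaches from about 0.4 to 0.825 m from the base axis. Payload 7 kg.
Tool frame: the origin (TCP) lies at the very end of the fingers, on their centre line; the grasp point (between the pads) lies 19 mm behind it (r.grip_depth is the distance from the TCP to the grasp point, in m); z points along the fingers, y is the line along which they close (so a half turn about z gives the same grasp; the last joint's range is limited). The gripper opens to 88 mm and grips with 3 to 60 N. Pads are 19 mm wide; open, the fingers measure 130 mm over their backs; the gripper's body (78 mm by 193 mm) begins 47 mm behind the grasp point.
Start: joints at [-55.17, 20.546, 0.682, 0, -70.136, -16.507], TCP at [0.212, -0.641, 0.227] pointing down, gripper open.
Joint ranges: [-176.03, 176.03], [-82.01, 121.73], [-58.28, 71.71], [-173.87, 95.51], [-174.79, -0.11], [-173.66, 173.66]. Speed limits (degrees/s): [136.94, 136.94, 172.46, 180, 180, 180].

INTERFACE

Orientations are given as [roll, pitch, yaw] about the fixed x, y, z axes, in that order (R = Rz(yaw) Ry(pitch) Rx(roll)).
In Python, from plant import r gives the robot as it stands.
- The arm moves only by the tool play_rows, never from a script. Its argument "rows" is a list that holds one entry, the list of rows, each a list of 5 numbers: the closure, from 0 (fully open) to 1 (shut), then the shift along the tool's x, y, z each as a share of 0.5 m, from -1 to 1, then the turn about the tool's z as a share of 1.5 rad, from -1 to 1. A call has exactly 8 rows; each row is the pose to reach, as a shift and turn from the pose commanded when the call began, along the tool's axes at that moment; what a row does not reach only later rows make up. A row lasts 1/12 s, in which the tool goes at most 41.7 mm and 7.16 degrees, less where a joint would pass 70% of its speed; a pose out of reach is approached as far as the arm can. A call with a number of a shift or a turn outside -1 to 1 is refused whole. A call with a gripper value outside its range is refused whole. The fingers move at their own pace and stop on an object; "squeeze" is the grip in N (left out, the last holds). Time passes only in rows, so rows that repeat a pose let the fingers close, or fill a call up. It gives the time, the measured TCP pose, the force, the opening and the grip force at its end, in the units of the state.
- r.get_state(): the state, without advancing time (a new reading comes with each control period).
- r.capture(name): name is "scene" or "top" or "wrist"; returns the picture (480x640x3 uint8, red, green, blue); there is no depth.
- r.camera_info(name): a dict with "fovy" (degrees; the focal length in pixels is half the picture's height over the tangent of half this angle, whatever the lens; pixels are square), "cx", "cy" (the principal point, pixels), "k1" (the pictures are not rectified: a ray, as slopes to the right and down, at radius r is drawn at 1 + k1 r^2 times it, then the intrinsics apply), "pose" (4x4, takes a point from camera to world coordinates). Camera axes: x right, y down, z forward; pixel columns grow to the right and rows downward; lengths in m; the calibration is good to about 2 mm. A picture is of the moment at which its call begins: read the wrist's pose just before it. camera_info takes no time and is no camera call; for the wrist camera it gives the pose at the moment of the call.
- r.close_job(): hands the job in; it is judged then, once.
The state is a dict: "time_s": time; "joints": joint angles; "qd": joint speeds; "joint_torque": joint torques, N m; "tcp_pos": TCP position; "eef_rot": TCP orientation; "contact_force": force on the tool from outside, world axes, zero at the start; "moment": the same for the moment, N m; "gripper_width": finger opening in m; "gripper_force": force on a finger pad.
Only numpy, scipy, OpenCV 4.12 (cv2) and the standard library are available. Lean on these libraries where they do the work, as an engineer would, in place of code of your own. Each camera call takes 0.05 s, during which the arm holds its last target. There are 200 camera calls.

## Working session

There is one attempt and no reset: what is moved stays moved. The work goes in short steps, Python scripts to look and compute and a tool call to move; the robot and the scene stay as the last step left them, time stands still between calls to the robot, and variables do not carry over. Pictures are saved under pics/ and viewed, at most 10 in all, crops included, and the job is handed in when it is done.

Besides the shell and the picture viewer there is one more tool, called after "Request:" by a JSON object that holds its "name" and its "arguments", one argument or row to a line. play_rows: Moves the arm, as the interface text tells. Its arguments: {"type":"object","properties":{"rows":{"type":"array","items":{"type":"array","items":{"type":"array","items":{"type":"number"}}}},"squeeze":{"type":"number"}},"required":["rows"]}

```bash
ls; mkdir -p pics; python3 - <<'E'
from plant import r
import cv2
s=r.get_state();print({k:s[k] for k in('time_s','tcp_pos','eef_rot','contact_force','gripper_width')})
for n in('scene','top'):
    c=r.camera_info(n);print(n,c)
    cv2.imwrite(f'pics/{n}0.png',r.capture(n)[:,:,::-1])
E
```

```text
pics
{'time_s': 0.0, 'tcp_pos': array([ 0.21202776, -0.64033031,  0.22564847]), 'eef_rot': array([ 1.79908417e+02, -6.65511179e-03, -1.61682961e+02]), 'contact_force': array([-0.53805966,  0.32674708,  0.56343703]), 'gripper_width': 0.08764103618477714}
scene {'fovy': 55.586914875293076, 'cx': 308.9517296721978, 'cy': 243.22483109601248, 'k1': -0.09204752453706054, 'pose': array([[ 0.95425974,  0.16660493, -0.24825619,  0.75550924],
       [ 0.29866474, -0.49314843,  0.81707038, -0.71167124],
       [ 0.0137008 , -0.85384274, -0.52035071,  0.50475481],
       [ 0.        ,  0.        ,  0.        ,  1.        ]])}
top {'fovy': 57.92827654033665, 'cx': 316.18342764983197, 'cy': 240.933556314944, 'k1': 0.025496051879642545, 'pose': array([[ 2.22690033e-02, -9.94630116e-01,  1.01069400e-01,
         4.32210364e-01],
       [-9.99691040e-01, -2.10370495e-02,  1.32388243e-02,
         2.59227451e-04],
       [-1.10415314e-02, -1.01332989e-01, -9.94791290e-01,
         8.99455405e-01],
       [ 0.00000000e+00,  0.00000000e+00,  0.00000000e+00,
         1.00000000e+00]])}
```

View pics/top0.png

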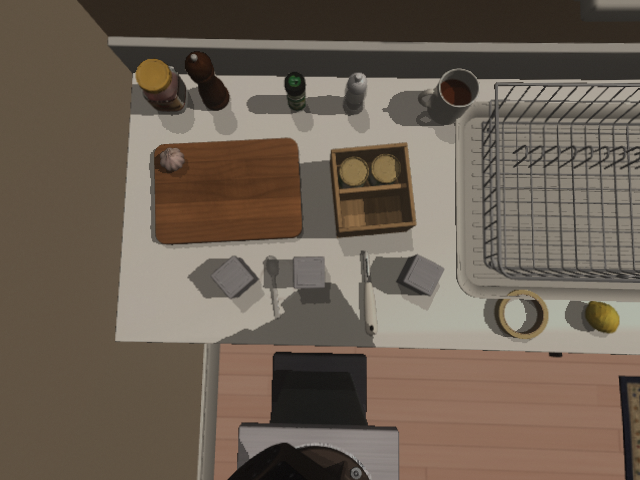

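View pics/scene0.png

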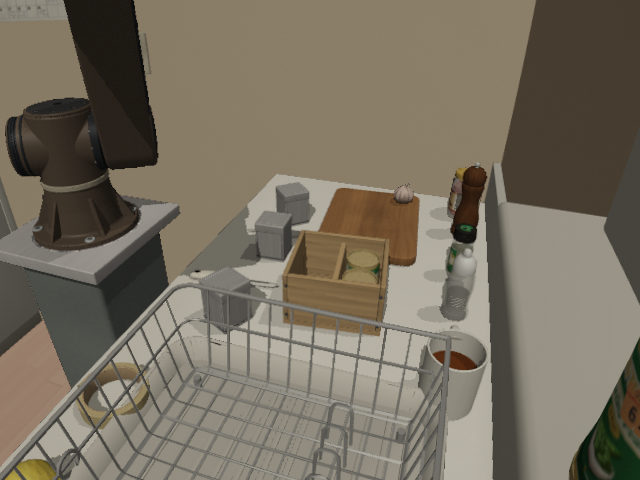

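The top view shows tins at about (234,277), (309,272) and (423,275). The crate is around (372,190) with its free bay on the lower side, and the board is around (228,191). The spoon is at (274,285) and the peeler at (369,290). I'll enlarge the view to pick corners.

```bash
cat >h.py <<'E'
import numpy as np, cv2
from plant import r
def K(c):
    f=240/np.tan(np.radians(c['fovy']/2)); return np.array([[f,0,c['cx']],[0,f,c['cy']],[0,0,1]])
def D(c): return np.array([c['k1'],0,0,0,0.])
def rays(c,px):
    u=cv2.undistortPoints(np.array(px,float).reshape(-1,1,2),K(c),D(c)).reshape(-1,2)
    d=np.c_[u,np.ones(len(u))]@c['pose'][:3,:3].T
    return c['pose'][:3,3],d
def onz(c,px,z):
    o,d=rays(c,px); return o+d*((z-o[2])/d[:,2])[:,None]
def proj(c,P):
    T=np.linalg.inv(c['pose']); 
    return cv2.projectPoints(np.array(P,float).reshape(-1,1,3),cv2.Rodrigues(T[:3,:3])[0],T[:3,3],K(c),D(c))[0].reshape(-1,2)
def tri(ca,pa,cb,pb):
    oa,da=rays(ca,[pa]);ob,db=rays(cb,[pb]);da=da[0];db=db[0]
    t=np.linalg.lstsq(np.c_[da,-db],ob-oa,rcond=None)[0]
    A=oa+t[0]*da;B=ob+t[1]*db; return (A+B)/2,np.linalg.norm(A-B)
E
python3 - <<'E'
import cv2
a=cv2.imread('pics/top0.png')
# 8x not possible in one view: tile tins at 6x and crate at 2.4x
def crop(x,y,w,h,s): return cv2.resize(a[y:y+h,x:x+w],None,fx=s,fy=s,interpolation=cv2.INTER_CUBIC)
import numpy as np
top=np.hstack([crop(208,250,53,50,5),crop(284,247,53,50,5),crop(397,250,53,50,5)])
bot=crop(325,135,100,110,3.0)
b2=crop(145,130,165,120,2.75)
H=max(bot.shape[0],b2.shape[0]); pad=lambda i:cv2.copyMakeBorder(i,0,H-i.shape[0],0,0,0)
b=np.hstack([pad(bot),pad(b2)]);W=795
b=cv2.copyMakeBorder(b[:, :W],0,0,0,max(0,W-b.shape[1]),0)
cv2.imwrite('pics/crop1.png',np.vstack([top,b]))
s=cv2.imread('pics/scene0.png')
cv2.imwrite('pics/crop2.png',cv2.resize(s[170:340,180:450],None,fx=2.9,fy=2.9,interpolation=cv2.INTER_CUBIC))
E
```

```text
(no output)
```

View pics/crop1.png

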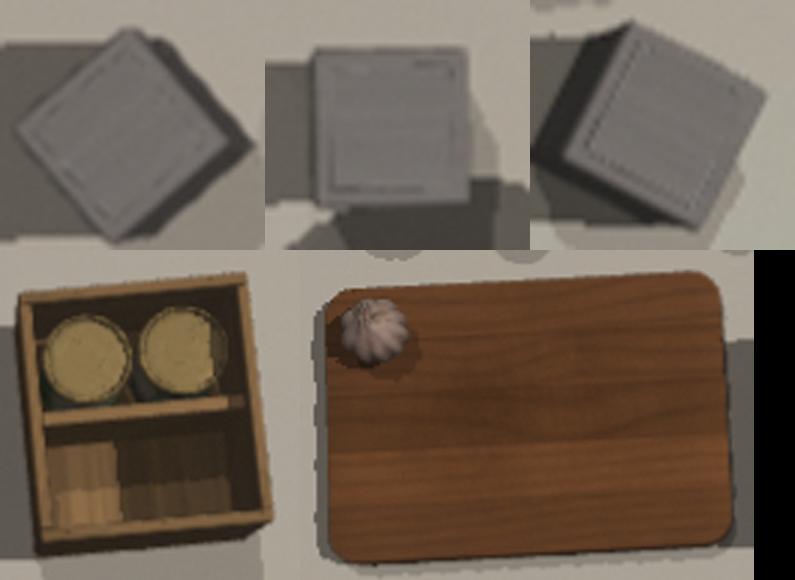

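View pics/crop2.png

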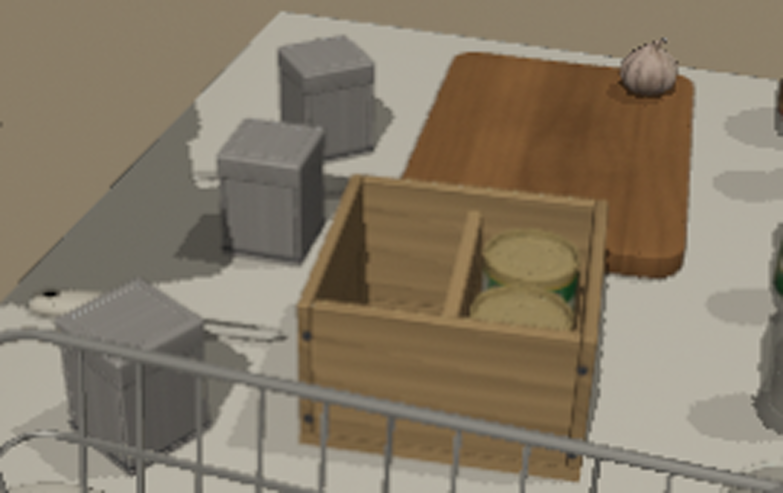

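The crops show the lid corners, the crate rim and the board edges clearly in both views. Next I'll triangulate them.

```bash
cat >m.py <<'E'
from h import *
ct,cs=r.camera_info('top'),r.camera_info('scene')
T=lambda p,s,ox,oy:((np.array(p,float)+.5)/s-.5+[ox,oy])
tins={'A':T([(130,30),(17,128),(113,242),(228,147)],5,208,250),'B':T([(51,50),(202,50),(202,203),(53,205)],5,284,247),'C':T([(104,22),(236,95),(168,231),(33,158)],5,397,250)}
rim=T([(18,45),(245,22),(272,270),(39,292)],3,325,135)
S=lambda p:T(p,2.9,180,170)
# heights: match (top corner idx, scene px)
m={'A':[(3,S((293,84))),(0,S((374,70)))],'B':[(1,S((324,128)) ),(2,S((219,153)))],'C':[(0,S((142,282))),(1,S((203,335)))]}
# scene: which corner is which: project corners at z=.08 to check
for k,p in tins.items():
    P=onz(ct,p,.08);q=(proj(cs,P)-[180,170]+.5)*2.9-.5
    e=np.linalg.norm(np.roll(P,-1,0)-P,axis=1)
    d=np.roll(P,-1,0)-P;a=np.degrees(np.arctan2(d[:,1],d[:,0]))%90
    print(k,P.mean(0).round(4),'edges',e.round(4),'ang',a.round(1),'scene',q.round(0).tolist())
P=onz(ct,rim,.098);d=np.roll(P,-1,0)-P
print('crate',P.round(4).tolist(),P.mean(0),np.linalg.norm(d,axis=1),np.degrees(np.arctan2(d[:,1],d[:,0])),((proj(cs,P)-[180,170]+.5)*2.9-.5).round(0).tolist())
b=T([(340,288-250),(700,272-250),(733,530-250),(350,562-250)],2.75,145,130); b=T([(328-300,288-250),(720-300,271-250),(734-300,546-250),(330-300,563-250)],2.75,145,130)
P=onz(ct,b,.022);d=np.roll(P,-1,0)-P
print('board',P.round(4).tolist(),P.mean(0),np.linalg.norm(d,axis=1),np.degrees(np.arctan2(d[:,1],d[:,0])))
sp=[(273,258),(277,317),(363,252),(371,333)]
print('spoon/peeler ends',onz(ct,sp,.008).round(3).tolist())
E
python3 m.py
```

```text
A [0.444  0.1684 0.08  ] edges [0.0559 0.0566 0.0554 0.0582] ang [42.7 42.3 41.  41.8] scene [[372.0, 61.0], [342.0, 34.0], [276.0, 46.0], [301.0, 74.0]]
B [0.4564 0.0234 0.08  ] edges [0.0572 0.0576 0.056  0.0584] ang [1.2 1.2 2.  2.3] scene [[323.0, 127.0], [296.0, 166.0], [214.0, 153.0], [244.0, 116.0]]
C [ 0.4558 -0.1918  0.08  ] edges [0.0558 0.0573 0.0565 0.0581] ang [61.8 63.4 62.6 62.8] scene [[199.0, 318.0], [115.0, 361.0], [52.0, 315.0], [135.0, 275.0]]
crate [[0.6881, -0.0127, 0.098], [0.7055, -0.1555, 0.098], [0.5479, -0.1726, 0.098], [0.5312, -0.0287, 0.098]] [ 0.61815888 -0.09235332  0.098     ] [0.14391119 0.15847352 0.14487076 0.15771779] [ -83.06930923 -173.8197129    96.62563896    5.82879676] [[604.0, 199.0], [594.0, 339.0], [295.0, 301.0], [350.0, 170.0]]
board [[0.718, 0.352, 0.022], [0.7374, 0.0559, 0.022], [0.5282, 0.04, 0.022], [0.5092, 0.3385, 0.022]] [0.62318548 0.19658122 0.022     ] [0.29681566 0.20983632 0.29909185 0.20920638] [ -86.24597275 -175.65447091   93.63548858    3.7240903 ]
spoon/peeler ends [[0.486, 0.1, 0.008], [0.366, 0.088, 0.008], [0.502, -0.085, 0.008], [0.339, -0.103, 0.008]]
```

Both views agree (scene reprojection within a few px), with headings of 42°, 2° and 63° for the tins. Next I'll check heights by triangulation and work out the first move, to above tin C.

```bash
cat >go.py <<'E'
# python3 go.py x y z yaw : shares (tool axes) from the present pose to a tool-down target
import sys; from h import *
from scipy.spatial.transform import Rotation as R
x,y,z,yaw=map(float,sys.argv[1:5]); s=r.get_state()
M=R.from_euler('xyz',s['eef_rot'],degrees=True)
d=M.inv().apply(np.array([x,y,z])-s['tcp_pos'])
t=-((yaw-s['eef_rot'][2]+180)%360-180)
print('shares',(d/.5).round(4),'turn',round(np.radians(t)/1.5,4),'rows',round(np.linalg.norm(d)/.0417,1),round(abs(t)/7.16,1),'| tcp',s['tcp_pos'].round(4),s['eef_rot'].round(2),'F',s['contact_force'].round(2),'w',round(s['gripper_width'],4),'t',s['time_s'],'J',s['joints'].round(0))
E
cat >>m.py <<'E'
print('tri A',tri(ct,tins['A'][1],cs,S((343,37))),tri(ct,tins['A'][2],cs,S((278,47))))
print('tri B',tri(ct,tins['B'][3],cs,S((247,118))),tri(ct,tins['B'][1],cs,S((308,166))))
print('tri C',tri(ct,tins['C'][3],cs,S((142,282))),tri(ct,tins['C'][1],cs,S((122,362))))
print('tri rim',[tri(ct,rim[i],cs,S(p))[0].round(4).tolist() for i,p in enumerate([(606,202),(582,350),(300,303),(355,176)])])
E
python3 m.py|grep tri; python3 go.py 0.456 -0.192 0.19 -117.2
```

```text
tri A (array([0.44659476, 0.20886798, 0.0774305 ]), np.float64(0.0005238478657339585)) (array([0.40523589, 0.17062462, 0.07889737]), np.float64(0.001748541570723115))
tri B (array([0.42750867, 0.05107189, 0.07856053]), np.float64(0.0023353645369591407)) (array([ 0.48964756, -0.00282201,  0.0794736 ]), np.float64(0.007811292433293535))
tri C (array([ 0.44477016, -0.15367367,  0.07557323]), np.float64(0.0037709408644106906)) (array([ 0.47003295, -0.22886491,  0.0791562 ]), np.float64(0.0037264636621658622))
tri rim [[0.6893, -0.0126, 0.096], [0.7038, -0.1574, 0.0926], [0.5493, -0.1723, 0.0968], [0.533, -0.0283, 0.0939]]
shares [-0.7451  0.6978  0.0724] turn -0.5176 rows 12.3 6.2 | tcp [ 0.212  -0.6404  0.2257] [ 1.7991e+02 -1.0000e-02 -1.6168e+02] F [ 0.02 -0.19 -0.66] w 0.0878 t 0.1 J [-55.  21.   1.  -0. -70. -17.]
```

Request:
{"name": "play_rows", "arguments": {
  "rows": [
    [[0.1,-0.745,0.698,0,-0.518],[0.1,-0.745,0.698,0,-0.518],[0.1,-0.745,0.698,0,-0.518],[0.1,-0.745,0.698,0,-0.518],[0.1,-0.745,0.698,0,-0.518],[0.1,-0.745,0.698,0,-0.518],[0.1,-0.745,0.698,0,-0.518],[0.1,-0.745,0.698,0,-0.518]]
  ],
  "squeeze": 25
}}

```text
time_s: 0.77
tcp_pos: [0.3718, -0.346, 0.2265]
eef_rot: [180.0, 0.0, -117.0]
contact_force: [1.0, 0.2, 0.7]
gripper_width: 0.0789
gripper_force: 0.0
```

```bash
python3 go.py 0.456 -0.192 0.19 -117.2
```

```text
shares [-0.3509 -0.0101  0.073 ] turn 0.0019 rows 4.3 0.0 | tcp [ 0.3718 -0.346   0.2265] [ 1.7999e+02  1.0000e-02 -1.1704e+02] F [0.96 0.16 0.68] w 0.0789 t 0.7667 J [-21.   5. -20.  -0. -65.  -6.]
```

Request:
{"name": "play_rows", "arguments": {
  "rows": [
    [[0.0,-0.351,-0.01,0.073,0],[0.0,-0.351,-0.01,0.073,0],[0.0,-0.351,-0.01,0.073,0],[0.0,-0.351,-0.01,0.073,0],[0.0,-0.351,-0.01,0.073,0],[0.0,-0.351,-0.01,0.073,0],[0.0,-0.351,-0.01,0.073,0],[0.0,-0.351,-0.01,0.073,0]]
  ]
}}

```text
time_s: 1.43
tcp_pos: [0.4557, -0.1944, 0.19]
eef_rot: [180.0, -0.0, -117.2]
contact_force: [-0.3, 0.3, -0.8]
gripper_width: 0.0875
gripper_force: 0.0
```

```bash
python3 - <<'E'
from h import *
s=r.get_state();c=r.camera_info('wrist');print(s['tcp_pos'],s['eef_rot'],c)
w=r.capture('wrist')[:,:,::-1];cv2.imwrite('pics/wC.png',w)
# expected lid outline from the top-camera estimate
a=np.radians(62.8);u=np.array([np.cos(a),np.sin(a)]);v=np.array([-u[1],u[0]])
print(proj(c,[[*(np.array([.4558,-.1918])+.03*(i*u+j*v)),.08] for i,j in((1,1),(1,-1),(-1,-1),(-1,1))]).round(0).tolist())
E
```

```text
[ 0.45571572 -0.19442526  0.19004661] [ 1.79983149e+02 -1.35556804e-02 -1.17152759e+02] {'fovy': 58.06894291164032, 'cx': 314.8836852868295, 'cy': 236.5241792418211, 'k1': -0.029050422285889697, 'pose': array([[-8.89376253e-01,  4.41414661e-01,  1.19008306e-01,
         4.23579550e-01],
       [ 4.57175921e-01,  8.58850506e-01,  2.31010792e-01,
        -2.57044682e-01],
       [-2.38793320e-04,  2.59863245e-01, -9.65645399e-01,
         3.48468917e-01],
       [ 0.00000000e+00,  0.00000000e+00,  0.00000000e+00,
         1.00000000e+00]])}
[[362.0, 281.0], [271.0, 281.0], [269.0, 191.0], [365.0, 191.0]]
```

View pics/wC.png

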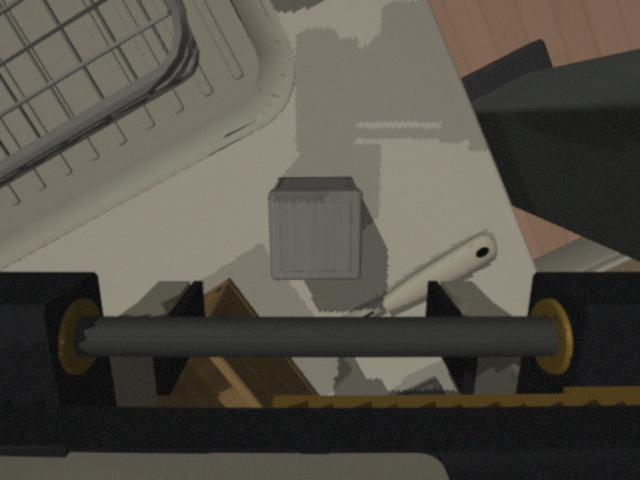

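The wrist view shows tin C's lid square in the picture, with corners near (270,191), (361,191), (360,279) and (271,279). That is within 2 px of the prediction.

```bash
python3 - <<'E'
from h import *
P=onz(r.camera_info('wrist'),[(270,191),(361,191),(360,279),(271,279)],.08)
d=np.roll(P,-1,0)-P;print(P.mean(0),np.linalg.norm(d,axis=1),np.degrees(np.arctan2(d[:,1],d[:,0]))%90)
E
python3 go.py 0.455 -0.192 0.049 -117.2
```

```text
[ 0.45617999 -0.19314491  0.08      ] [0.0569618  0.05860023 0.05884461 0.05860516] [62.74958939 63.68610214 62.75490303 61.84520089]
shares [-0.0045  0.0035  0.2823] turn -0.0001 rows 3.4 0.0 | tcp [ 0.4556 -0.1948  0.1902] [ 1.7999e+02 -1.0000e-02 -1.1721e+02] F [-0.05  0.25 -0.67] w 0.0879 t 1.4833 J [ -0.   5. -25.   0. -60. -27.]
```

Request:
{"name": "play_rows", "arguments": {
  "rows": [
    [[0.0,-0.004,0.001,0.08,0],[0.0,-0.004,0.001,0.15,0],[0.0,-0.004,0.001,0.21,0],[0.0,-0.004,0.001,0.26,0],[0.0,-0.004,0.001,0.28,0],[0.0,-0.004,0.001,0.282,0],[0.4,-0.004,0.001,0.282,0],[1,-0.004,0.001,0.282,0]]
  ],
  "squeeze": 30
}}

```text
time_s: 2.15
tcp_pos: [0.457, -0.1928, 0.05]
eef_rot: [-179.9, 0.0, -117.2]
contact_force: [0.1, 0.1, 0.6]
gripper_width: 0.0792
gripper_force: 0.0
```

Request:
{"name": "play_rows", "arguments": {
  "rows": [
    [[1,0,0,0,0],[1,0,0,0,0],[1,0,0,0,0],[1,0,0,0,0],[1,0,0,-0.01,0],[1,0,0,-0.03,0],[1,0,0,-0.06,0],[1,0,0,-0.06,0]]
  ]
}}

```text
time_s: 2.82
tcp_pos: [0.4572, -0.1921, 0.0808]
eef_rot: [-179.9, 0.0, -117.1]
contact_force: [1.3, 0.1, -6.6]
gripper_width: 0.0595
gripper_force: 30.0
```

Request:
{"name": "play_rows", "arguments": {
  "rows": [
    [[1,0,0,0,0],[1,0,0,0,0],[1,0,0,0,0],[1,0,0,0,0],[1,0,0,0,0],[1,0,0,0,0],[1,0,0,0,0],[1,0,0,0,0]]
  ]
}}

```text
time_s: 3.48
tcp_pos: [0.4564, -0.1921, 0.0789]
eef_rot: [180.0, -0.0, -117.2]
contact_force: [0.4, -0.3, -6.9]
gripper_width: 0.06
gripper_force: 30.0
```

```bash
python3 go.py 0.456 -0.193 0.22 -173.6;python3 go.py 0.59 0.17 0.22 -117
```

```text
shares [ 0.0021 -0.     -0.2821] turn 0.6567 rows 3.4 7.9 | tcp [ 0.4564 -0.1921  0.0789] [ 179.99   -0.   -117.16] F [ 0.42 -0.29 -6.89] w 0.06 t 3.4833 J [ -0.  12. -33.  -0. -45. -27.]
shares [-0.7662  0.0929 -0.2821] turn -0.0019 rows 9.9 0.0 | tcp [ 0.4564 -0.1921  0.0789] [ 179.99   -0.   -117.16] F [ 0.42 -0.29 -6.89] w 0.06 t 3.4833 J [ -0.  12. -33.  -0. -45. -27.]
```

The wrist reads 6.9 N, so tin C is the full one. I'll raise it, turn it to the crate's heading and look into the bay.

Request:
{"name": "play_rows", "arguments": {
  "rows": [
    [[1,0,0,-0.06,0.06],[1,0,0,-0.13,0.15],[1,0,0,-0.2,0.24],[1,0,0,-0.26,0.33],[1,0,0,-0.3,0.42],[1,0,0,-0.3,0.51],[1,0,0,-0.3,0.6],[1,0,0,-0.3,0.657]]
  ]
}}

```text
time_s: 4.15
tcp_pos: [0.4562, -0.1919, 0.2294]
eef_rot: [180.0, 0.1, -172.8]
contact_force: [-0.4, 0.4, -7.3]
gripper_width: 0.0598
gripper_force: 30.0
```

```bash
python3 go.py 0.62 -0.092 0.225 -173.6
```

```text
shares [-0.3499  0.1572  0.0092] turn 0.0091 rows 4.6 0.1 | tcp [ 0.4562 -0.1919  0.2294] [ 1.7998e+02  5.0000e-02 -1.7282e+02] F [-0.39  0.38 -7.27] w 0.0598 t 4.15 J [ -0.   3. -21.  -0. -66. -83.]
```

Request:
{"name": "play_rows", "arguments": {
  "rows": [
    [[1,-0.06,0.03,0,0],[1,-0.13,0.06,0,0],[1,-0.2,0.09,0,0],[1,-0.27,0.12,0,0],[1,-0.33,0.145,0,0],[1,-0.35,0.157,0,0],[1,-0.35,0.157,0,0],[1,-0.35,0.157,0,0]]
  ]
}}

```text
time_s: 4.82
tcp_pos: [0.6194, -0.0907, 0.2278]
eef_rot: [180.0, -0.1, -172.4]
contact_force: [-0.3, 0.3, -6.8]
gripper_width: 0.0596
gripper_force: 30.0
```

```bash
python3 - <<'E'
from h import *
import pickle
s=r.get_state();c=r.camera_info('wrist');print(s['tcp_pos'],s['eef_rot']);pickle.dump(c,open('wcrate.pkl','wb'))
w=r.capture('wrist')[:,:,::-1];cv2.imwrite('pics/wcrate_raw.png',w)
a=np.radians(6.4);Rz=np.array([[np.cos(a),-np.sin(a)],[np.sin(a),np.cos(a)]])
# predicted bay opening at the rim
p=proj(c,[[*(np.array([.6182,-.0924])+Rz@q),.098] for q in((-.004,.065),(-.004,-.065),(-.072,-.065),(-.072,.065))]);print(p.round(1).tolist())
cv2.imwrite('pics/wcrate.png',cv2.resize(w,(800,600),interpolation=cv2.INTER_CUBIC))
E
```

```text
[ 0.61941434 -0.09066933  0.22778163] [ 1.79983620e+02 -1.36491231e-01 -1.72401984e+02]
[[408.5, 220.4], [218.4, 216.7], [214.6, 113.5], [416.2, 117.7]]
```

View pics/wcrate.png

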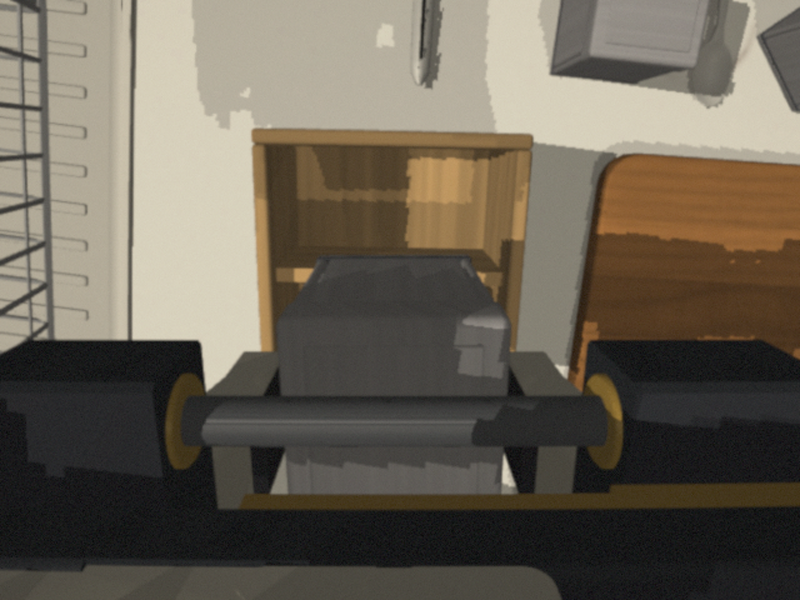

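The crate's near outer rim corners are at about (252,130) and (532,134) in the 800-px view. The held tin's underside near edge runs from (320,258) to (470,258). From these I'll get the bay position and the tin's offset in the hand.

```bash
python3 - <<'E'
from h import *
import pickle
c=pickle.load(open('wcrate.pkl','rb'))
U=lambda p:(np.array(p,float)+.5)/1.25-.5
P=onz(c,U([(252,130),(532,134),(267,147),(516,150)]),.098);print(P)
d=P[1]-P[0];ang=np.degrees(np.arctan2(d[1],d[0]));print(ang, np.linalg.norm(d),P[:2].mean(0),np.linalg.norm(P[3]-P[2]),P[2:].mean(0))
a=np.radians(ang-90);u=np.array([np.cos(a),np.sin(a)])
print('crate heading',ang-90,'bay from outer',P[:2].mean(0)[:2]+.042*u,'from inner',P[2:].mean(0)[:2]+.034*u)
# held tin
tcp=np.array([.61941,-.09067,.22778]);yaw=np.radians(-172.4)
tx=np.array([np.cos(yaw),np.sin(yaw)]);ty=np.array([np.sin(yaw),-np.cos(yaw)])
Q=onz(c,U([(320,258),(470,258)]),tcp[2]-.0495)
print('tin bottom near edge, tool x,y:',(Q[:,:2]-tcp[:2])@tx,(Q[:,:2]-tcp[:2])@ty)
L=onz(c,U([(284,320),(508,320)]),tcp[2]-.0495+.062)
print('lid lower edge', (L[:,:2]-tcp[:2])@tx,(L[:,:2]-tcp[:2])@ty)
E
python3 go.py 0.58 -0.0966 0.225 -173.6
```

```text
[[ 0.54903595 -0.17382566  0.098     ]
 [ 0.53213909 -0.03115792  0.098     ]
 [ 0.55648302 -0.16553871  0.098     ]
 [ 0.54109049 -0.03784329  0.098     ]]
96.7543658872244 0.14366484367447915 [ 0.54058752 -0.10249179  0.098     ] 0.12861978981351416 [ 0.54878675 -0.101691    0.098     ]
crate heading 6.754365887224395 bay from outer [ 0.58229602 -0.09755204] from inner [ 0.58255078 -0.09769215]
tin bottom near edge, tool x,y: [0.02951841 0.02946717] [-0.0293406   0.02937338]
lid lower edge [0.02368692 0.02363263] [-0.03157324  0.03192786]
shares [ 0.0786 -0.0006  0.0065] turn 0.0136 rows 0.9 0.2 | tcp [ 0.6189 -0.0911  0.2282] [ 1.7999e+02 -1.2000e-01 -1.7243e+02] F [-0.36 -0.19 -6.64] w 0.0599 t 4.8667 J [  9.  16.  -6.  -0. -68. -92.]
```

Request:
{"name": "play_rows", "arguments": {
  "rows": [
    [[1,0.03,0,0,0.011],[1,0.06,-0.003,0,0.011],[1,0.074,-0.003,0,0.011],[1,0.074,-0.003,0.02,0.011],[1,0.074,-0.003,0.05,0.011],[1,0.074,-0.003,0.07,0.011],[1,0.074,-0.003,0.08,0.011],[1,0.074,-0.003,0.08,0.011]]
  ]
}}

```text
time_s: 5.53
tcp_pos: [0.5823, -0.0978, 0.1874]
eef_rot: [180.0, -0.2, -173.4]
contact_force: [0.2, 1.1, -7.1]
gripper_width: 0.06
gripper_force: 30.0
```

```bash
python3 go.py 0.5823 -0.0973 0.058 -173.4;python3 go.py 0.5823 -0.0973 0.058 -173.4
```

```text
shares [-0.0009  0.0009  0.2587] turn -0.0002 rows 3.1 0.0 | tcp [ 0.5823 -0.0978  0.1874] [ 1.7999e+02 -1.6000e-01 -1.7341e+02] F [ 0.21  1.06 -7.07] w 0.06 t 5.5333 J [  9.  14. -13.  -0. -62. -93.]
shares [-0.0009  0.0009  0.2587] turn -0.0002 rows 3.1 0.0 | tcp [ 0.5823 -0.0978  0.1874] [ 1.7999e+02 -1.6000e-01 -1.7341e+02] F [ 0.21  1.06 -7.07] w 0.06 t 5.5333 J [  9.  14. -13.  -0. -62. -93.]
```

Request:
{"name": "play_rows", "arguments": {
  "rows": [
    [[1,0,0.001,0.03,0],[1,0,0.001,0.06,0],[1,0,0.001,0.09,0],[1,0,0.001,0.11,0],[1,0,0.001,0.13,0],[1,0,0.001,0.14,0],[1,0,0.001,0.14,0],[1,0,0.001,0.14,0]]
  ]
}}

```text
time_s: 6.2
tcp_pos: [0.5834, -0.0972, 0.1193]
eef_rot: [-180.0, 0.0, -173.4]
contact_force: [0.3, 0.9, -6.8]
gripper_width: 0.0598
gripper_force: 30.0
```

```bash
python3 go.py 0.5823 -0.0973 0.058 -173.4
```

```text
shares [0.0023 0.     0.1227] turn 0.0003 rows 1.5 0.0 | tcp [ 0.5834 -0.0972  0.1193] [-1.7998e+02  1.0000e-02 -1.7338e+02] F [ 0.26  0.94 -6.77] w 0.0598 t 6.2 J [  9.  18. -18.   0. -54. -93.]
```

Request:
{"name": "play_rows", "arguments": {
  "rows": [
    [[1,0.002,0,0.03,0],[1,0.002,0,0.055,0],[1,0.002,0,0.08,0],[1,0.002,0,0.1,0],[1,0.002,0,0.11,0],[1,0.002,0,0.118,0],[1,0.002,0,0.122,0],[1,0.002,0,0.122,0]]
  ]
}}

```text
time_s: 6.87
tcp_pos: [0.5827, -0.0972, 0.0588]
eef_rot: [-180.0, 0.1, -173.4]
contact_force: [-0.4, 0.2, -7.5]
gripper_width: 0.0594
gripper_force: 30.0
```

```bash
python3 go.py 0.5823 -0.0973 0.058 -173.4
```

```text
shares [ 0.0008 -0.0001  0.0016] turn 0.0003 rows 0.0 0.0 | tcp [ 0.5827 -0.0972  0.0588] [-1.7999e+02  6.0000e-02 -1.7337e+02] F [-0.42  0.21 -7.49] w 0.0594 t 6.8667 J [  9.  22. -22.   0. -46. -93.]
```

Not touching yet, so I'll creep down until the load transfers.

Request:
{"name": "play_rows", "arguments": {
  "rows": [
    [[1,0,0,0.001,0],[1,0,0,0.002,0],[1,0,0,0.003,0],[1,0,0,0.003,0],[1,0,0,0.004,0],[1,0,0,0.004,0],[1,0,0,0.004,0],[1,0,0,0.004,0]]
  ]
}}

```text
time_s: 7.53
tcp_pos: [0.5828, -0.0972, 0.0585]
eef_rot: [-180.0, 0.1, -173.3]
contact_force: [-7.9, 3.0, 11.5]
gripper_width: 0.0599
gripper_force: 30.0
```

Request:
{"name": "play_rows", "arguments": {
  "rows": [
    [[0.9,0,0,-0.002,0],[0.3,0,0,-0.002,0],[0.22,0,0,-0.002,0],[0.2,0,0,-0.002,0],[0.2,0,0,-0.002,0],[0.2,0,0,-0.002,0],[0.2,0,0,-0.002,0],[0.2,0,0,-0.002,0]]
  ]
}}

```text
time_s: 8.2
tcp_pos: [0.5821, -0.0972, 0.057]
eef_rot: [-180.0, -0.0, -173.4]
contact_force: [-0.1, -0.0, -0.5]
gripper_width: 0.07
gripper_force: 0.0
```

Request:
{"name": "play_rows", "arguments": {
  "rows": [
    [[0.2,0,0,-0.04,0],[0.2,0,0,-0.09,0],[0.2,0,0,-0.15,0],[0.2,0,0,-0.22,0],[0.2,0,0,-0.27,0],[0.2,0,0,-0.3,0],[0.2,0,0,-0.3,0],[0.2,0,0,-0.3,0]]
  ]
}}

```text
time_s: 8.87
tcp_pos: [0.5825, -0.0971, 0.2079]
eef_rot: [180.0, 0.1, -173.4]
contact_force: [0.5, 0.3, 0.2]
gripper_width: 0.0703
gripper_force: 0.0
```

```bash
python3 go.py 0.4564 0.0234 0.21 -88.3;  python3 go.py 0.444 0.1684 0.21 -48
```

```text
shares [ 0.2228  0.2684 -0.0045] turn -0.9902 rows 4.2 11.9 | tcp [ 0.5825 -0.0971  0.2079] [ 1.7999e+02  1.2000e-01 -1.7340e+02] F [0.53 0.31 0.21] w 0.0703 t 8.8667 J [  9.  13. -12.  -0. -65. -93.]
shares [ 0.2141  0.5593 -0.0044] turn -1.4591 rows 7.2 17.5 | tcp [ 0.5825 -0.0971  0.2079] [ 1.7999e+02  1.2000e-01 -1.7340e+02] F [0.53 0.31 0.21] w 0.0703 t 8.8667 J [  9.  13. -12.  -0. -65. -93.]
```

Request:
{"name": "play_rows", "arguments": {
  "rows": [
    [[0.1,0.04,0.06,0,-0.083],[0.1,0.09,0.11,0,-0.166],[0.1,0.14,0.17,0,-0.249],[0.1,0.19,0.22,0,-0.332],[0.1,0.22,0.26,0,-0.415],[0.1,0.223,0.268,0,-0.498],[0,0.223,0.268,0,-0.581],[0,0.223,0.268,0,-0.664]]
  ]
}}

```text
time_s: 9.53
tcp_pos: [0.4549, 0.0235, 0.2061]
eef_rot: [179.9, -0.1, -115.9]
contact_force: [-0.4, -0.7, -0.2]
gripper_width: 0.0855
gripper_force: 0.0
```

Request:
{"name": "play_rows", "arguments": {
  "rows": [
    [[0,0,0,0,-0.083],[0,0,0,0,-0.166],[0,0,0,0,-0.249],[0,0,0,0,-0.326],[0,0,0,0,-0.326],[0,0,0,0,-0.326],[0,0,0,0,-0.326],[0,0,0,0,-0.326]]
  ]
}}

```text
time_s: 10.2
tcp_pos: [0.4557, 0.023, 0.2067]
eef_rot: [180.0, -0.0, -88.5]
contact_force: [0.1, 0.2, 0.5]
gripper_width: 0.0876
gripper_force: 0.0
```

```bash
python3 go.py 0.4564 0.0234 0.049 -88.3; python3 - <<'E'
from h import *
c=r.camera_info('wrist');w=r.capture('wrist')[:,:,::-1];t=r.capture('top')[:,:,::-1]
a=np.radians(1.7);u=np.array([np.cos(a),np.sin(a)]);v=np.array([-u[1],u[0]])
p=proj(c,[[*(np.array([.4564,.0234])+.03*(i*u+j*v)),.08] for i,j in((1,1),(1,-1),(-1,-1),(-1,1))]);print(p.round(0).tolist())
for q in p: cv2.circle(w,tuple(int(k) for k in q.round()),1,(0,0,255),-1)
x,y=p.mean(0).astype(int); x0,y0=max(0,x-75),max(0,y-75)
A=cv2.resize(w[y0:y0+150,x0:x0+150],(400,400),interpolation=cv2.INTER_CUBIC);B=cv2.resize(t[140:240,322:422],(400,400),interpolation=cv2.INTER_CUBIC)
print(x0,y0);cv2.imwrite('pics/wB.png',np.hstack([A,B]))
E
```

```text
shares [-0.0008 -0.0016  0.3153] turn -0.002 rows 3.8 0.0 | tcp [0.4557 0.023  0.2067] [ 1.7996e+02 -1.0000e-02 -8.8470e+01] F [0.13 0.16 0.51] w 0.0876 t 10.2 J [ 28.   0. -27.  -0. -62. -26.]
[[271.0, 270.0], [268.0, 184.0], [359.0, 184.0], [357.0, 270.0]]Traceback (most recent call last):
  File "<stdin>", line 5, in <module>
cv2.error: OpenCV(4.12.0) :-1: error: (-5:Bad argument) in function 'circle'
> Overload resolution failed:
>  - Layout of the output array img is incompatible with cv::Mat
>  - Expected Ptr<cv::UMat> for argument 'img'
```

```bash
cat >look.py <<'E'
# python3 look.py x y deg name : wrist crop with the predicted lid corners marked, beside the top camera's crate
import sys; from h import *
X,Y,dg=map(float,sys.argv[1:4])
c=r.camera_info('wrist');w=r.capture('wrist')[:,:,::-1].copy();t=r.capture('top')[:,:,::-1]
a=np.radians(dg);u=np.array([np.cos(a),np.sin(a)]);v=np.array([-u[1],u[0]])
p=proj(c,[[*(np.array([X,Y])+.03*(i*u+j*v)),.08] for i,j in((1,1),(1,-1),(-1,-1),(-1,1))]);print(p.round(0).tolist())
for q in p: w[int(q[1].round()),int(q[0].round())]=(0,0,255)
x,y=p.mean(0).astype(int);x0,y0=max(0,x-75),max(0,y-75)
A=cv2.resize(w[y0:y0+150,x0:x0+150],(400,400),interpolation=cv2.INTER_CUBIC);B=cv2.resize(t[140:240,322:422],(400,400),interpolation=cv2.INTER_CUBIC)
print(x0,y0);cv2.imwrite(sys.argv[4],np.hstack([A,B]))
E
python3 look.py .4564 .0234 1.7 pics/wB.png
```

```text
[[271.0, 270.0], [268.0, 184.0], [359.0, 184.0], [357.0, 270.0]]
238 151
```

View pics/wB.png

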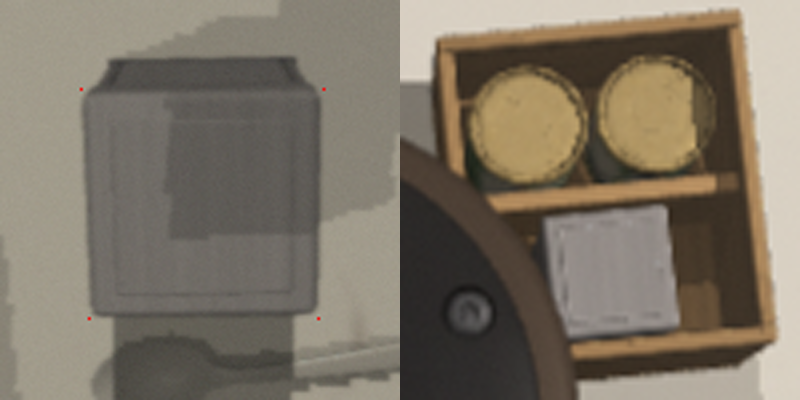

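The marked corners frame tin B's lid to within 1–2 px. In the top view the full tin sits square in the free bay. Now I'll grasp and weigh B.

Request:
{"name": "play_rows", "arguments": {
  "rows": [
    [[0,-0.001,-0.002,0.08,-0.002],[0,-0.001,-0.002,0.16,-0.002],[0,-0.001,-0.002,0.23,-0.002],[0,-0.001,-0.002,0.28,-0.002],[0,-0.001,-0.002,0.31,-0.002],[0,-0.001,-0.002,0.314,-0.002],[0.4,-0.001,-0.002,0.314,-0.002],[1,-0.001,-0.002,0.314,-0.002]]
  ]
}}

```text
time_s: 11.07
tcp_pos: [0.4577, 0.0239, 0.0509]
eef_rot: [-179.9, 0.0, -88.1]
contact_force: [0.2, -0.0, 0.8]
gripper_width: 0.0795
gripper_force: 0.0
```

Request:
{"name": "play_rows", "arguments": {
  "rows": [
    [[1,0,0,0,0],[1,0,0,0,0],[1,0,0,0,0],[1,0,0,0,0],[1,0,0,-0.01,0],[1,0,0,-0.03,0],[1,0,0,-0.06,0],[1,0,0,-0.06,0]]
  ]
}}

```text
time_s: 11.73
tcp_pos: [0.4582, 0.0241, 0.0824]
eef_rot: [-179.8, 0.1, -88.1]
contact_force: [0.5, 0.7, -0.5]
gripper_width: 0.0595
gripper_force: 30.0
```

Request:
{"name": "play_rows", "arguments": {
  "rows": [
    [[1,0,0,0,0],[1,0,0,0,0],[1,0,0,0,0],[1,0,0,0,0],[1,0,0,0,0],[1,0,0,0,0],[1,0,0,0,0],[1,0,0,0,0]]
  ]
}}

```text
time_s: 12.4
tcp_pos: [0.4569, 0.0236, 0.0799]
eef_rot: [180.0, -0.0, -88.1]
contact_force: [0.1, 0.2, -1.2]
gripper_width: 0.0595
gripper_force: 30.0
```

```bash
python3 go.py 0.59 0.17 0.09 -88.3
```

```text
shares [-0.284  -0.2757 -0.0203] turn 0.0019 rows 4.8 0.0 | tcp [0.4569 0.0236 0.0799] [ 1.7998e+02 -1.0000e-02 -8.8140e+01] F [ 0.11  0.19 -1.24] w 0.0595 t 12.4 J [ 28.   9. -37.  -0. -44. -26.]
```

About 1.2 N, so tin B is the nearly empty one and tin A must be the half-full one. I'll carry B to the board.

Request:
{"name": "play_rows", "arguments": {
  "rows": [
    [[1,0,0,-0.05,0],[1,0,0,-0.1,0],[1,-0.06,-0.06,-0.12,0],[1,-0.12,-0.12,-0.12,0],[1,-0.17,-0.17,-0.12,0],[1,-0.22,-0.22,-0.12,0],[1,-0.26,-0.255,-0.12,0],[1,-0.284,-0.276,-0.12,0]]
  ]
}}

```text
time_s: 13.07
tcp_pos: [0.5921, 0.1723, 0.1394]
eef_rot: [-180.0, -0.0, -88.1]
contact_force: [-0.2, 0.4, -1.9]
gripper_width: 0.0603
gripper_force: 30.0
```

Request:
{"name": "play_rows", "arguments": {
  "rows": [
    [[1,0,0,0,0],[1,0,0,0,0],[1,0,0,0.03,0],[1,0,0,0.06,0],[1,0,0,0.08,0],[1,0,0,0.09,0],[1,0,0,0.09,0],[1,0,0,0.09,0]]
  ]
}}

```text
time_s: 13.73
tcp_pos: [0.5902, 0.1697, 0.0954]
eef_rot: [-180.0, -0.0, -88.1]
contact_force: [0.1, -0.3, -2.1]
gripper_width: 0.0598
gripper_force: 30.0
```

```bash
python3 go.py 0.59 0.17 0.073 -88.3
```

```text
shares [-0.0006  0.0005  0.0448] turn 0.0019 rows 0.5 0.0 | tcp [0.5902 0.1697 0.0954] [-1.800e+02 -1.000e-02 -8.814e+01] F [ 0.14 -0.32 -2.09] w 0.0598 t 13.7333 J [ 34.  21. -17.   0. -52. -32.]
```

Request:
{"name": "play_rows", "arguments": {
  "rows": [
    [[1,0,0,0.015,0],[1,0,0,0.028,0],[1,0,0,0.036,0],[1,0,0,0.04,0],[1,0,0,0.042,0],[1,0,0,0.044,0],[1,0,0,0.044,0],[1,0,0,0.044,0]]
  ]
}}

```text
time_s: 14.4
tcp_pos: [0.5903, 0.1701, 0.0732]
eef_rot: [-180.0, 0.0, -88.1]
contact_force: [0.0, -0.5, -1.1]
gripper_width: 0.06
gripper_force: 30.0
```

Request:
{"name": "play_rows", "arguments": {
  "rows": [
    [[1,0,0,0.001,0],[1,0,0,0.002,0],[1,0,0,0.003,0],[1,0,0,0.003,0],[1,0,0,0.004,0],[1,0,0,0.004,0],[1,0,0,0.004,0],[1,0,0,0.004,0]]
  ]
}}

```text
time_s: 15.07
tcp_pos: [0.5904, 0.1701, 0.0726]
eef_rot: [-179.9, 0.0, -88.1]
contact_force: [-4.7, -0.4, 9.8]
gripper_width: 0.0597
gripper_force: 30.0
```

It's down. I'll release and retreat.

Request:
{"name": "play_rows", "arguments": {
  "rows": [
    [[0.9,0,0,-0.002,0],[0.3,0,0,-0.002,0],[0.1,0,0,-0.002,0],[0,0,0,-0.002,0],[0,0,0,-0.002,0],[0,0,0,-0.002,0],[0,0,0,-0.002,0],[0,0,0,-0.002,0]]
  ]
}}

```text
time_s: 15.73
tcp_pos: [0.5902, 0.17, 0.072]
eef_rot: [180.0, -0.0, -88.1]
contact_force: [1.0, 0.2, 0.5]
gripper_width: 0.0869
gripper_force: 0.0
```

Request:
{"name": "play_rows", "arguments": {
  "rows": [
    [[0,0,0,-0.04,0],[0,0,0,-0.09,0],[0,0,0,-0.15,0],[0,0,0,-0.22,0],[0,0,0,-0.27,0],[0,0.1,0,-0.3,0],[0,0.16,0,-0.3,0],[0,0.2,0,-0.3,0]]
  ]
}}

```text
time_s: 16.4
tcp_pos: [0.5937, 0.0678, 0.224]
eef_rot: [-179.8, 0.0, -88.1]
contact_force: [0.3, -0.2, -0.2]
gripper_width: 0.0876
gripper_force: 0.0
```

Request:
{"name": "play_rows", "arguments": {
  "rows": [
    [[0,0.08,0,0,0],[0,0.15,0,0,0],[0,0.22,0,0,0],[0,0.28,0,0,0],[0,0.3,0,0,0],[0,0.3,0,0,0],[0,0.3,0,0,0],[0,0.3,0,0,0]]
  ]
}}

```text
time_s: 17.07
tcp_pos: [0.5984, -0.0792, 0.222]
eef_rot: [180.0, 0.0, -88.1]
contact_force: [-0.1, -0.3, -0.4]
gripper_width: 0.0877
gripper_force: 0.0
```

```bash
python3 go.py 0.444 0.1684 0.2 -48; python3 -c "
from h import *
cv2.imwrite('pics/end_s.png',r.capture('scene')[:,:,::-1]);cv2.imwrite('pics/end_t.png',r.capture('top')[:,:,::-1])"
```

```text
shares [-0.505   0.2924  0.0441] turn -0.4669 rows 7.0 5.6 | tcp [ 0.5984 -0.0792  0.222 ] [ 1.800e+02  1.000e-02 -8.812e+01] F [-0.05 -0.33 -0.39] w 0.0877 t 17.0667 J [ 11.  14.  -9.  -0. -67.  -9.]
```

View pics/end_s.png

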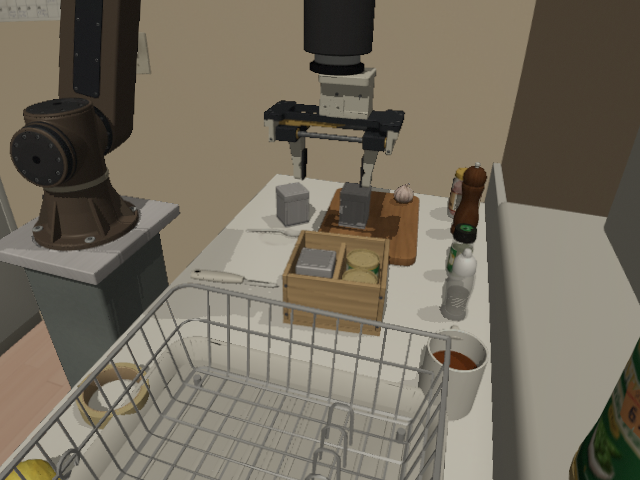

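View pics/end_t.png

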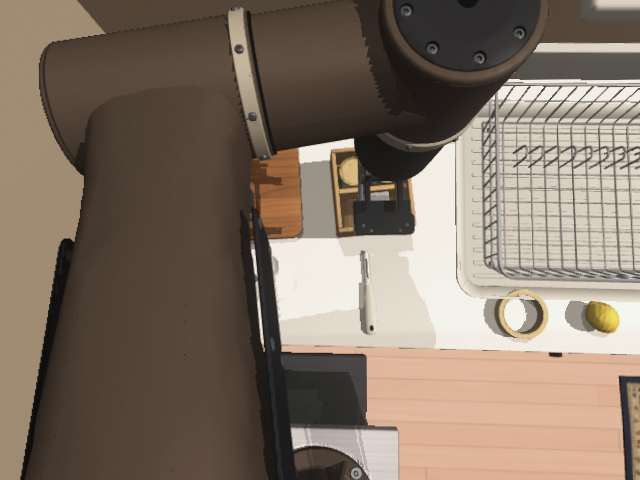

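The scene view shows one tin in the crate's near bay at (316,262), below the rim. Another stands upright on the board at (355,205), tin A is untouched at (292,203), and the spoon and peeler haven't moved. I'm handing it in.

```bash
python3 -c "
from plant import r
print(r.close_job())"
```

```text
the job is handed in; nothing more can be done
None
```

I've handed the job in without a verdict shown: the full tin (about 6.9 N) stands in the crate's free bay below the rim, the nearly empty one (about 2 N) stands on the board, and the third, taken as half-full by elimination and never lifted, was left on the worktop.

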